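# Draw the broken peg from a chair-leg mortise with sprung tongs

## Task

A stub of the old peg is still stuck in glue at the bottom of the mortise in this chair leg. Take the sprung tongs from their block, feel your way down into the mortise without bruising the wood, and squeeze firmly enough to draw the stub out but not so hard that the worm-eaten wood crumbles. Set it down in the parts tray without dropping it, put the tongs back in their slot, and leave the other things on the bench where they are.

Things in the scene. Friction and masses are not known exactly. Their poses are not given: they have to be found in the camera images.
- mortise (a point): Centre of the mouth of the mortise (slot) in the top face of the chair leg, 71 mm over the bench. y: along the leg and the mortise; x: across; z up. The mortise is 52 mm long (y), 13 mm wide (x) and 38 mm deep, with a flat floor and a 1.5 mm bevel round its mouth.
- leg: Dark chair leg, lying fixed on a plywood board (150 x 510 mm) under two toggle clamps; axes as mortise, origin on the bench under the mortise. Its square part is 50 mm wide and reaches 85 mm either way from the mortise. The clamps stand at most 30 mm over the leg's top, the nearest 60 mm from the mortise's middle, at -y. Tongs pressing on it with over 15 N bruise it.
- tongs_grip (a point): Midway between the black ribbed grip plates of the sprung steel tongs (bow on top, two arms down), 94 mm above the jaw tips, 47 mm below the bow's top. z up the tongs, y the line they close along. Plates 40 mm tall, 16 mm wide, 36 mm over their outsides when slack. They start upright in their slot, tips on its floor; about 70 g.
- tongs_tip (a point): Midway between the jaw tips, axes as tongs_grip. Jaws: flat strips 11 mm wide (x), 2.5 mm thick, gaping 32 mm inside when slack, 28 mm with the plates held at 35 mm (a firm hold); at about 32 mm they meet the peg. The spring pushes back on each finger with 8 N slack, 13 N at the peg; of any further squeeze a quarter to a fifth reaches each jaw tip.
- peg_mid (a point): Centre of the broken peg, a pale wooden cylinder 10 mm thick, 20 mm long (its y), 12 g, lying along the mortise on its floor against the +x cheek, up to 5 mm off the middle. Old glue grips it: drawing it takes a pull of 5 to 9 N for the first 10 mm and over 6 N from each jaw; over 14 N from each crumbles it. Grip it by its ends, jaw tips near the floor.
- slot (a point): Centre of the mouth of the tongs' slot in the top of a pale wooden tool block (fixed, 60 mm by 120 mm, 65 mm tall). The slot is 48 mm long (y), 16 mm wide (x) and 50 mm deep with a flat floor on which the jaw tips stand, and a 2 mm bevel. z up.
- tray: Open wooden parts tray (fixed), 120 mm (x) by 150 mm (y), 24 mm tall, walls and floor 5 mm thick. Origin: centre of its underside.
- mallet: Bystander: beech mallet lying on the bench, head 65 x 105 x 60 mm, handle 220 mm to -x. Origin: under its head.
- chisel: Bystander: chisel lying on the bench, 255 mm long along its x, 30 mm thick. Origin: underneath, where handle meets blade.
- tape: Bystander: roll of masking tape lying flat, 96 mm across, 25 mm tall. Origin: centre of its underside.
- sander: Bystander: cork sanding block 112 x 67 x 34 mm. Origin: centre of its underside.
- rail: Bystander: dark seat rail with a tenon at each end, 268 mm long (x), 60 mm wide, 24 mm tall. Origin: centre of its underside.
- tin: Bystander: low round tin, 90 mm across, 50 mm tall. Origin: centre of its underside.
- glue: Bystander: white glue bottle with an orange cap, 60 mm across, 170 mm tall. Origin: centre of its underside.
Not all that is in view belongs to the job. There is more than one size of the tray; the one meant has the size given above.

How it is judged:
On the way, in this order (a step that is already met when the one before it is completed fails the run):
1. The peg is drawn clear of the mortise, held in the tongs (z of peg_mid in the frame of mortise above 0.008 m and contact force between peg and tongs above 0.2 N), for 0.2 s.
2. The peg, still in the tongs, is lowered into the tray to within 15 mm of its floor (x of peg_mid in the frame of tray between -0.055 and 0.055 m and y of peg_mid in the frame of tray between -0.07 and 0.07 m and z of peg_mid in the frame of tray below 0.025 m and contact force between peg and tongs above 0.2 N), for 0.1 s.
At the end, for the whole second after the job is handed in: The peg lies at rest on the floor of the tray (its centre within the walls and under 18 mm above the tray's underside); the tongs stand at rest in the slot of their block, jaw tips at least 42 mm down and the tongs within 0.2 rad of upright (x of peg_mid in the frame of tray between -0.055 and 0.055 m and y of peg_mid in the frame of tray between -0.07 and 0.07 m and z of peg_mid in the frame of tray below 0.018 m and linear speed of each of peg, tongs below 0.02 m/s and z of tongs_tip in the frame of slot below -0.042 m and x of tongs_tip in the frame of slot between -0.008 and 0.008 m and y of tongs_tip in the frame of slot between -0.015 and 0.015 m and angle between tongs_grip's own z axis and vertical below 0.2 rad); the robot touches nothing.
It fails at once if the tongs press on the chair leg with over 15 N (bruised wood) (contact force between tongs and leg above 15 N).
It fails at once if the jaws together squeeze the peg with over 28 N, 14 N each (it crumbles) (contact force between peg and tongs above 28 N).
It fails at once if a bystander is moved by over 20 mm (distance of any of mallet, chisel, tape, sander, rail, tin, glue from where it was at the start of the episode above 0.02 m).
It also fails if it takes over 61 s, if anything falls off the work surface, if the arm or the gripper's body presses on something with over 40 N, if the wrist force passes 120 N, or if a joint passes its speed limit or range.

## Robot

A 7-joint arm with a two-finger parallel gripper is mounted at the origin on the work surface. World frame = base frame: x ahead of the robot, y to its left, z up, the work surface at z = 0. Lengths are in m, angles in rad, forces in N, time in s.
With the tool pointing down it reaches from about 0.4 to 0.85 m from the base axis. Payload 6.9 kg.
Tool frame: the origin (TCP) lies at the very end of the fingers, on their centre line; the grasp point (between the pads) lies 19 mm behind it; y points along the fingers, z is the direction in which the jaws open and shut, and the axes are right-handed (so a half turn about y gives the same grasp; the last joint's range is limited). The gripper opens to 85 mm and grips with 20 to 120 N. Pads are 22 mm wide; open, the fingers measure 114 mm over their backs; the gripper's body (76 mm by 85 mm) begins 54 mm behind the grasp point. The pads swing forward as they close: fully open they stand 13 mm farther back than shut.
Start: joints at [1.427, 0.507, -0.238, 1.5, 0.126, 1.149, -0.155], TCP at [0.154, -0.606, 0.231] pointing down, gripper open.
Joint ranges: [-3.08, 3.08], [-0.24, 2.05], [-1.43, 1.35], [0, 2.5], [-1.52, 4.66], [0.17, 1.96], [-2.89, 2.89]. Speed limits (rad/s): [2.39, 2.39, 3.14, 3.14, 3.14, 3.14, 3.14].

## Interface

Orientations are given as [roll, pitch, yaw] about the fixed x, y, z axes, in that order (R = Rz(yaw) Ry(pitch) Rx(roll)).
In Python, from station import robot, cams gives the robot as it stands. The module is installed in compiled form; this text tells all that it offers.
- The arm moves only by the tool move_arm, never from a script. Its argument "deltas" is a list of rows, each a list of 3 entries, a list of its own where there are three numbers: the shift along the tool's x, y, z in m, then the turn about the tool's y in degrees, then the closure, from 0 (fully open) to 1 (shut). A call has 1 to 20 rows; each row shifts and turns the commanded pose from where the row before left it, along the tool's axes as they then stand; what a row does not reach is not made up. A row lasts 1/10 s, in which the tool goes at most 50 mm and 8.59 degrees, less where a joint would pass 70% of its speed; a pose out of reach is approached as far as the arm can. A call is refused whole if a number of a shift passes 0.05 or a number of a turn 8.59, either way. A call with a gripper value outside its range is refused whole. The fingers move at their own pace and stop on an object; "squeeze" is the grip in N (left out, the last holds). Time passes only in rows, so rows that do not move let the fingers close. It gives the time, the measured TCP pose, the force and the opening at its end, in the units of the state.
- robot.get_state(): the state, without advancing time (a new reading comes with each control period).
- cams.camera(name): name is "scene" or "top" or "wrist"; returns a dict with "pixels" (480x640x3 uint8, red, green, blue), "fx", "fy", "cx", "cy" (pixels), "world_to_cam" (4x4, takes a point from world to camera coordinates); the wrist camera has in their place "tool_from_camera" (4x4, takes a point from camera to tool coordinates, whose origin is the TCP and whose axes are the tool frame's). Camera axes: x right, y down, z forward; pixel columns grow to the right and rows downward; lengths in m; the calibration is good to about 2 mm. The wrist camera is an equidistant fisheye: a pixel r from the principal point sees the ray r / f radians off the axis. A picture is of the moment at which its call begins: read the wrist's pose just before it. There is no depth.
- robot.finish_job(): hands the job in, once; it reports no verdict.
The state is a dict: "clock": time; "joints": joint angles; "dq": joint speeds; "tau": joint torques, N m; "position": TCP position; "orientation": TCP orientation; "contact_force": force on the tool from outside, world axes, zero at the start; "moment": the same for the moment, N m; "finger_gap": finger opening in m.
Only numpy, scipy, OpenCV 4.12 (cv2) and the standard library are available. Lean on these libraries where they do the work, as an engineer would, in place of code of your own. Each camera call takes 0.05 s, during which the arm holds its last target. There are 200 camera calls.

## Working session

There is one attempt and no reset: what is moved stays moved. The work goes in short steps, Python scripts to look and compute and a tool call to move; the robot and the scene stay as the last step left them, time stands still between calls to the robot, and variables do not carry over. Pictures are saved under pics/ and viewed, about 8 in all and at most 12, crops included, and the job is handed in when it is done.

Besides the shell and the picture viewer there is one more tool, called after "Emit:" as a command line: name --argument value ..., lists and objects as JSON in quotes. move_arm: Moves the arm, as the interface text tells. Its arguments: {"type":"object","properties":{"deltas":{"type":"array","items":{"type":"array"}},"squeeze":{"type":"number"}},"required":["deltas"]}

```bash
mkdir -p pics; python3 - <<'E'
from station import robot, cams
import cv2,numpy as np,pickle
print(robot.get_state())
for n in ("scene","top","wrist"):
    c=cams.camera(n); pickle.dump(c,open(f"pics/{n}0.pkl","wb"))
    cv2.imwrite(f"pics/{n}0.png",c["pixels"][:,:,::-1])
    print(n,{k:(np.round(v,4).tolist()) for k,v in c.items() if k!="pixels"})
E
```

```text
{'clock': 0.0, 'joints': array([ 1.42650105,  0.50833527, -0.2375352 ,  1.50115037,  0.12566912,
        1.14894144, -0.15478205]), 'dq': array([-6.19840218e-04,  1.01012175e-04,  8.88214800e-04,  8.10715284e-06,
       -9.99060740e-04, -2.84153201e-05,  9.79903842e-04]), 'tau': array([-9.05966299e-04, -6.20595789e+01, -2.18724400e+00, -2.49655116e+01,
        1.25282674e-02,  1.20568438e-02,  1.04737893e-06]), 'position': array([ 0.15430989, -0.60510575,  0.2304256 ]), 'orientation': array([-1.57264407e+00, -9.27391768e-06, -2.89176366e+00]), 'contact_force': array([-0.7218845 ,  0.25520847,  1.01177326]), 'moment': array([ 0.04112972, -0.00088798, -0.02119288]), 'finger_gap': 0.08569723843440688}
scene {'fx': 443.0499, 'fy': 443.0499, 'cx': 314.9459, 'cy': 242.5636, 'world_to_cam': [[0.8001, 0.5997, 0.015, -0.4388], [0.4865, -0.6341, -0.601, -0.1959], [-0.3509, 0.4881, -0.7991, 1.1489], [0.0, 0.0, 0.0, 1.0]]}
top {'fx': 584.0984, 'fy': 584.0984, 'cx': 318.2251, 'cy': 242.7845, 'world_to_cam': [[0.0036, -0.9999, 0.0153, 0.0059], [-0.9884, -0.0059, -0.1515, 0.5632], [0.1516, -0.0146, -0.9883, 1.5114], [0.0, 0.0, 0.0, 1.0]]}
wrist {'fx': 371.6483, 'fy': 371.6483, 'cx': 320.3302, 'cy': 236.5076, 'tool_from_camera': [[0.0006, 0.9444, 0.3288, -0.0852], [0.001, -0.3288, 0.9444, -0.144], [1.0, -0.0003, -0.0011, -0.0004], [0.0, 0.0, 0.0, 1.0]]}
```

View pics/top0.png

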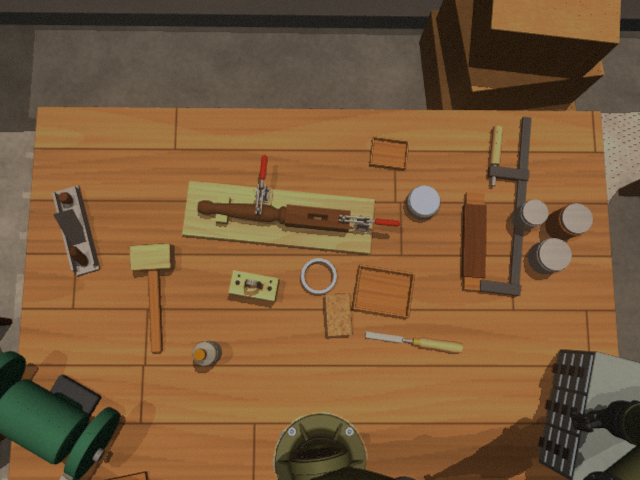

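View pics/scene0.png

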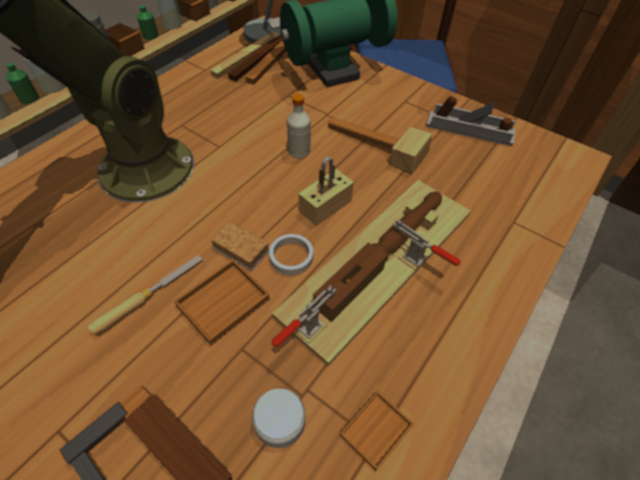

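In the top view, the big tray is at (383,292) and the small decoy tray at (388,153), with another tray edge at (120,478). The tongs and block are at (254,286), the mortise at (318,216). Next comes a close crop of the candidates, with rough positions.

```bash
cat > h.py <<'E'
import numpy as np,cv2,pickle
from scipy.spatial.transform import Rotation as R
def ray(c,u,v):
    M=c["world_to_cam"];Rm,t=M[:3,:3],M[:3,3]
    d=Rm.T@np.array([(u-c["cx"])/c["fx"],(v-c["cy"])/c["fy"],1.]);return -Rm.T@t,d/np.linalg.norm(d)
def onz(c,u,v,z):
    o,d=ray(c,u,v);return o+d*(z-o[2])/d[2]
def proj(c,p):
    q=c["world_to_cam"]@np.append(p,1);return np.array([c["fx"]*q[0]/q[2]+c["cx"],c["fy"]*q[1]/q[2]+c["cy"]])
def tool(s):
    T=np.eye(4);T[:3,:3]=R.from_euler("xyz",s["orientation"]).as_matrix();T[:3,3]=s["position"];return T
def wray(c,T,u,v):
    x,y=u-c["cx"],v-c["cy"];r=np.hypot(x,y)+1e-9;a=r/c["fx"]
    d=np.array([np.sin(a)*x/r,np.sin(a)*y/r,np.cos(a)]);W=T@c["tool_from_camera"];return W[:3,3],W[:3,:3]@d
def wonz(c,T,u,v,z):
    o,d=wray(c,T,u,v);return o+d*(z-o[2])/d[2]
def wproj(c,T,p):
    q=np.linalg.inv(T@c["tool_from_camera"])@np.append(p,1);r=np.hypot(q[0],q[1])+1e-9;a=np.arctan2(r,q[2])*c["fx"]
    return np.array([c["cx"]+a*q[0]/r,c["cy"]+a*q[1]/r])
def axes(yaw_xy):pass
E
python3 - <<'E'
from h import *
t=pickle.load(open("pics/top0.pkl","rb"));s=pickle.load(open("pics/scene0.pkl","rb"))
im=t["pixels"][:,:,::-1].copy()
def crop(i,x,y,w,h,k):return cv2.resize(i[y:y+h,x:x+w],None,fx=k,fy=k,interpolation=cv2.INTER_CUBIC)
a=crop(im,270,190,130,50,6);b=crop(im,215,255,65,55,6);
c=crop(s["pixels"][:,:,::-1],295,150,65,55,6)
out=np.zeros((640,780,3),np.uint8);out[:300]=a;out[305:635,:390]=b;out[305:635,390:]=c
out=cv2.convertScaleAbs(out,alpha=1.5,beta=20)
cv2.imwrite("pics/crop1.png",cv2.resize(out,(731,600)))
for n,u,v,z in(("tray",383,292,.02),("mort",318,216,.071),("block",254,287,.065),("small",388,153,.02)):print(n,onz(t,u,v,z).round(4))
print("traycorners",[onz(t,u,v,.024).round(3).tolist() for u,v in((360,267),(413,270),(408,318),(352,312))])
E
```

```text
tray [ 0.4348 -0.1653  0.02  ]
mort [0.6302 0.0098 0.071 ]
block [0.4431 0.1747 0.065 ]
small [ 0.8196 -0.1842  0.02  ]
traycorners [[0.501, -0.104, 0.024], [0.494, -0.246, 0.024], [0.366, -0.23, 0.024], [0.381, -0.082, 0.024]]
```

View pics/crop1.png

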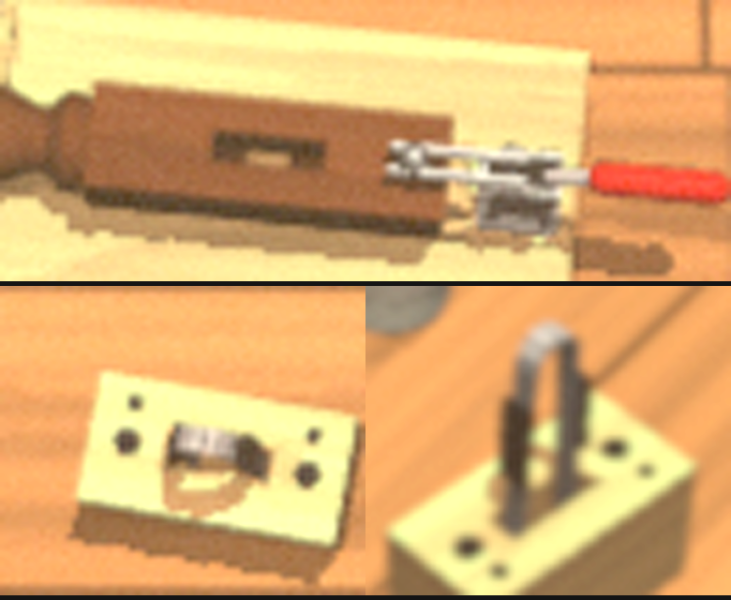

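Crop shows the tongs bow at crop (205,440) in the block, peg as pale spot at (270,157) in the mortise. The other candidates are the small tray (388,153) and the holes in the block; chosen tray matches 120x150.

```bash
python3 - <<'E'
from h import *
t=pickle.load(open("pics/top0.pkl","rb"))
A=lambda x,y:(270+x/5.623-.4,190+y/5.625-.4)
B=lambda x,y:(215+x/5.623-.4,255+(y-286)/5.625-.4)
def show(n,pts,z):
    P=np.array([onz(t,*p,z) for p in pts]);print(n,P.mean(0).round(4),"yaw deg of y axis edges",[np.degrees(np.arctan2(-(a-b)[0],(a-b)[1])).round(1) for a,b in((P[0],P[1]),(P[3],P[2]))],"len",np.linalg.norm(P[0]-P[1]).round(4),np.linalg.norm(P[1]-P[2]).round(4))
show("block",[B(102,372),B(357,413),B(335,545),B(78,502)],.065)
show("mort",[A(216,130),A(325,142),A(322,168),A(213,157)],.071)
show("leg",[A(95,82),A(452,117),A(440,220),A(85,190)],.071)
show("bowtop",[B(172,437),B(238,437),B(236,458),B(172,456)],.156)
show("tray",[(360,267),(413,270),(408,318),(352,312)],.024)
print("peg",onz(t,*A(270,157),.043))
E
```

```text
block [0.4479 0.1764 0.065 ] yaw deg of y axis edges [np.float64(-8.9), np.float64(-9.2)] len 0.1194 0.0615
mort [0.6298 0.0113 0.071 ] yaw deg of y axis edges [np.float64(-6.0), np.float64(-5.5)] len 0.0513 0.0125
leg [0.6284 0.0117 0.071 ] yaw deg of y axis edges [np.float64(-5.3), np.float64(-4.5)] len 0.1682 0.0494
bowtop [0.4453 0.1736 0.156 ] yaw deg of y axis edges [np.float64(0.3), np.float64(-1.5)] len 0.0285 0.0091
tray [ 0.4355 -0.1655  0.024 ] yaw deg of y axis edges [np.float64(-3.0), np.float64(-5.8)] len 0.1424 0.1287
peg [0.6316618  0.01043823 0.043     ]
```

Emit:
move_arm --deltas '[[[0,-0.01,0],7.8,0],[[0,-0.01,0],7.8,0],[[0,0,0],7.7,0],[[-0.0215,0,-0.0362],0,0],[[-0.0215,0,-0.0362],0,0],[[-0.0215,0,-0.0362],0,0],[[-0.0215,0,-0.0362],0,0],[[-0.0215,0,-0.0362],0,0],[[-0.0215,0,-0.0362],0,0],[[-0.0215,0,-0.0362],0,0],[[-0.0215,0,-0.0362],0,0],[[-0.0215,0,-0.0362],0,0],[[-0.0215,0,-0.0362],0,0],[[-0.0215,0,-0.0362],0,0],[[0,0,0],0,0]]'

```text
clock: 1.65
position: [0.4542, -0.2432, 0.2514]
orientation: [-1.574, 0.002, 2.994]
contact_force: [0.9, -0.7, -1.0]
finger_gap: 0.0855
```

Emit:
move_arm --deltas '[[[-0.015,0,-0.0391],0,0],[[-0.015,0,-0.0391],0,0],[[-0.015,0,-0.0391],0,0],[[-0.015,0,-0.0391],0,0],[[-0.015,0,-0.0391],0,0],[[-0.015,0,-0.0391],0,0],[[-0.015,0,-0.0391],0,0],[[0,0,0],0,0],[[0,0,0],0,0],[[0,0,0],0,0]]'

```text
clock: 2.65
position: [0.5963, 0.0031, 0.251]
orientation: [-1.57, -0.001, 2.983]
contact_force: [1.2, -0.4, 0.2]
finger_gap: 0.0854
```

```bash
cat > snap.py <<'E'
import sys
from station import robot,cams
from h import *
def snap(name,cam="wrist"):
    s=robot.get_state();c=cams.camera(cam);c["T"]=tool(s);c["s"]=s
    pickle.dump(c,open(f"pics/{name}.pkl","wb"));cv2.imwrite(f"pics/{name}.png",c["pixels"][:,:,::-1]);return c
if __name__=="__main__":
    c=snap(sys.argv[1],*sys.argv[2:]);print(c["s"]["clock"],c["s"]["position"],c["s"]["orientation"])
E
python3 snap.py w1
```

```text
2.65 [0.59628294 0.00306544 0.25095782] [-1.56959445e+00 -7.55395893e-04  2.98317130e+00]
```

View pics/w1.png

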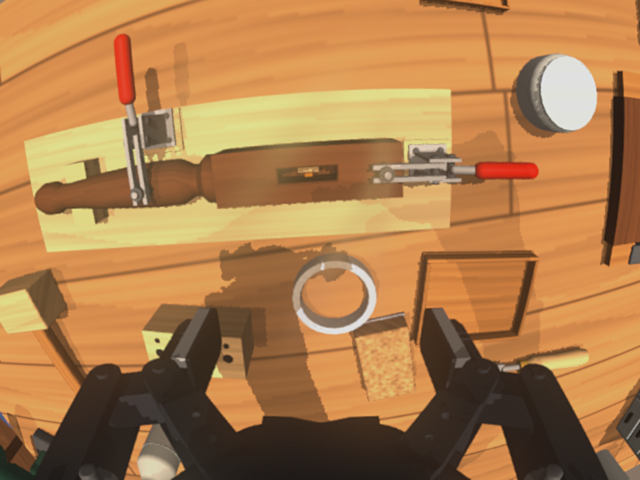

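Emit:
move_arm --deltas '[[[0.0293,0,-0.0243],0,0],[[0.0293,0,-0.0243],0,0],[[0.0293,0,-0.0243],0,0],[[0.0293,0,-0.0243],0,0],[[0.0293,0,-0.0243],0,0],[[0.0293,0,-0.0243],0,0],[[0,0,0],0,0],[[0,0,0],0,0],[[0,0,0],0,0]]'

```text
clock: 3.6
position: [0.4467, 0.1744, 0.2514]
orientation: [-1.57, 0.001, 2.982]
contact_force: [0.7, -0.5, -0.7]
finger_gap: 0.0852
```

```bash
python3 snap.py w2; python3 - <<'E'
from h import *
c=pickle.load(open("pics/w1.pkl","rb"))
a=cv2.resize(c["pixels"][155:190,265:350,::-1],None,fx=9,fy=9,interpolation=cv2.INTER_CUBIC)
d=pickle.load(open("pics/w2.pkl","rb"))
b=cv2.resize(d["pixels"][150:330,200:440,::-1],None,fx=3.1875,fy=3.1875,interpolation=cv2.INTER_CUBIC)[:280]
b=d["pixels"][130:410,:,::-1]
out=np.zeros((600,765,3),np.uint8);out[:315]=a;out[320:600,:640]=b
out=cv2.convertScaleAbs(out,alpha=1.4,beta=15);cv2.imwrite("pics/crop2.png",out)
E
```

```text
3.6 [0.44674465 0.17443984 0.25142119] [-1.57024179e+00  7.62101169e-04  2.98192901e+00]
```

View pics/crop2.png

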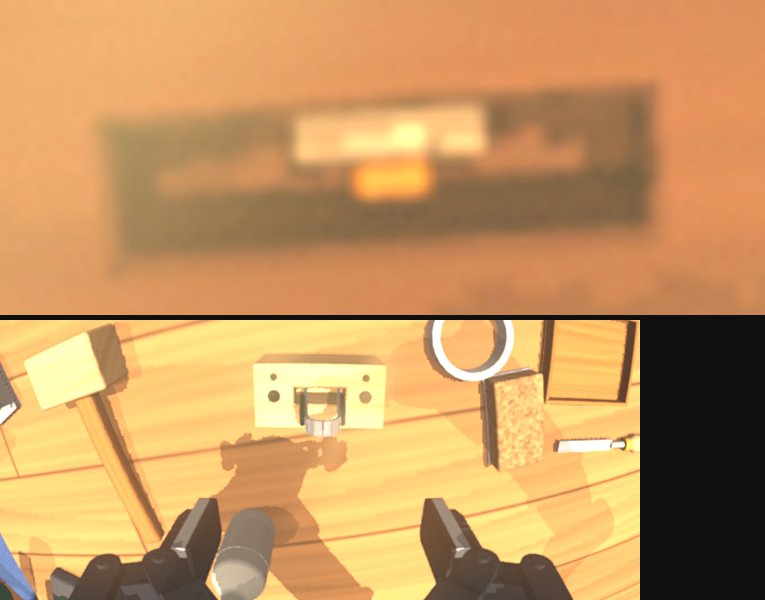

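```bash
python3 - <<'E'
from h import *
c=pickle.load(open("pics/w1.pkl","rb"));d=pickle.load(open("pics/w2.pkl","rb"))
A=lambda x,y:(265+x/9-.45,155+y/9-.45)
def show(n,c,pts,z):
    P=np.array([wonz(c,c["T"],*p,z) for p in pts]);print(n,P.mean(0).round(4),"yaw",[np.degrees(np.arctan2(-(a-b)[0],(a-b)[1])).round(1) for a,b in((P[0],P[1]),(P[3],P[2]))],"len",np.linalg.norm(P[0]-P[1]).round(4),np.linalg.norm(P[1]-P[2]).round(4))
show("mort",c,[A(100,122),A(655,87),A(648,228),A(118,255)],.071)
p=np.array([wonz(c,c["T"],*A(x,y),.043) for x,y in((293,110),(487,104))]);print("peg top",p.round(4),np.linalg.norm(p[0]-p[1]))
show("tray",c,[(423,251),(537,252),(524,335),(413,340)],.024)
B=lambda x,y:(x,y-190)
show("block",d,[B(253,362),B(386,362),B(384,428),B(255,428)],.065)
show("bow",d,[B(304,416),B(341,416),B(341,434),B(304,434)],.155)
show("slot top edge",d,[B(294,388),B(346,388),B(346,388),B(294,388)],.065)
for x,y,z in((308,405,.115),(338,405,.115)):print("plate",wonz(d,d["T"],*B(x,y),z).round(4))
print("expect bow px",wproj(d,d["T"],np.array([.4467,.1744,.156])))
E
```

```text
mort [0.6284 0.0107 0.071 ] yaw [np.float64(-5.7), np.float64(-6.3)] len 0.0543 0.014
peg top [[ 0.632   0.0204  0.043 ]
 [ 0.6293 -0.      0.043 ]] 0.020553512755823778
tray [ 0.4446 -0.1662  0.024 ] yaw [np.float64(-10.3), np.float64(-11.2)] len 0.1507 0.122
block [0.4471 0.1759 0.065 ] yaw [np.float64(-9.2), np.float64(-9.2)] len 0.1205 0.0634
bow [0.4489 0.1733 0.155 ] yaw [np.float64(-9.2), np.float64(-9.2)] len 0.0251 0.013
slot top edge [0.454  0.1743 0.065 ] yaw [np.float64(-9.2), np.float64(-9.2)] len 0.0475 0.0
plate [0.4535 0.1839 0.115 ]
plate [0.4498 0.1606 0.115 ]
expect bow px [321.43435293 238.76839438]
```

Emit:
move_arm --deltas '[[[0,0.02,0.001],0,0],[[0,0.02,0],0,0],[[0,0.02,0],0,0],[[0,0.02,0],0,0],[[0,0.02,0],0,0],[[0,0.02,0],0,0],[[0,0.02,0],0,0],[[0,0.02,0],0,0],[[0,0.001,0],0,0],[[0,0,0],0,0.4],[[0,0,0],0,0.5],[[0,0,0],0,0.55],[[0,0,0],0,0.55],[[0,0,0],0,0.55],[[0,0,0],0,0.55]]' --squeeze 20

```text
clock: 5.15
position: [0.4459, 0.1752, 0.0906]
orientation: [-1.571, 0.0, 2.985]
contact_force: [0.1, -0.7, 0.6]
finger_gap: 0.0388
```

Emit:
move_arm --deltas '[[[0,0,0.001],0,0.55],[[0,0,0],0,0.57],[[0,0,0],0,0.58],[[0,0,0],0,0.59],[[0,0,0],0,0.59],[[0,0,0],0,0.59],[[0,0,0],0,0.59]]' --squeeze 20

```text
clock: 5.85
position: [0.4459, 0.1747, 0.0905]
orientation: [-1.572, 0.001, 2.985]
contact_force: [-0.1, 2.2, 3.7]
finger_gap: 0.0351
```

```bash
python3 snap.py w3; python3 snap.py s3 scene;python3 - <<'E'
from h import *
c=pickle.load(open("pics/w3.pkl","rb"));s=pickle.load(open("pics/s3.pkl","rb"))
a=cv2.resize(c["pixels"][180:400,200:440,::-1],None,fx=1.65,fy=1.65)
b=cv2.resize(s["pixels"][100:240,260:400,::-1],None,fx=2.6,fy=2.6)
h=363;cv2.imwrite("pics/crop3.png",np.hstack([a[:h],b[:h]]))
E
```

```text
5.85 [0.44586271 0.17466985 0.09048411] [-1.57162761e+00  5.77362825e-04  2.98495093e+00]
5.9 [0.44587311 0.17466397 0.09048969] [-1.57161919e+00  6.15711518e-04  2.98495857e+00]
```

View pics/crop3.png

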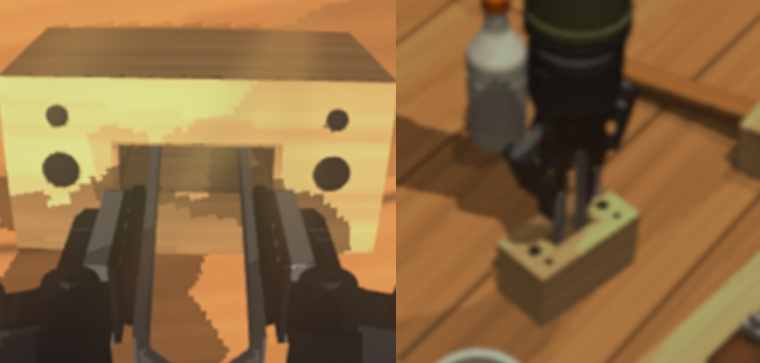

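Emit:
move_arm --deltas '[[[0,-0.01,0],0,0.59],[[0,-0.015,0],0,0.59],[[0,-0.015,0],0,0.59],[[0,-0.015,0],0,0.59],[[0,-0.015,0],0,0.59],[[0,-0.02,0],0,0.59],[[0,-0.015,0],-3.1,0.59],[[-0.0249,0,0.018],0,0.59],[[-0.0249,0,0.018],0,0.59],[[-0.0249,0,0.018],0,0.59],[[-0.0249,0,0.018],0,0.59],[[-0.0249,0,0.018],0,0.59],[[-0.0249,0,0.018],0,0.59],[[-0.0249,0,0.018],0,0.59],[[-0.0249,0,0.018],0,0.59],[[0,0,0],0,0.59],[[0,0,0],0,0.59],[[0,0,0],0,0.59]]'

```text
clock: 7.75
position: [0.6278, 0.0112, 0.1953]
orientation: [-1.571, -0.002, 3.04]
contact_force: [-0.2, 0.8, -0.3]
finger_gap: 0.0349
```

```bash
python3 snap.py w4; python3 - <<'E'
from h import *
c=pickle.load(open("pics/w4.pkl","rb"))
a=cv2.resize(c["pixels"][150:330,220:420,::-1],None,fx=3.3,fy=3.3,interpolation=cv2.INTER_CUBIC)
cv2.imwrite("pics/crop4.png",cv2.convertScaleAbs(a,alpha=1.5,beta=20))
E
```

```text
7.75 [0.6278016  0.0112253  0.19526672] [-1.57096372e+00 -1.64277312e-03  3.03973780e+00]
```

View pics/crop4.png

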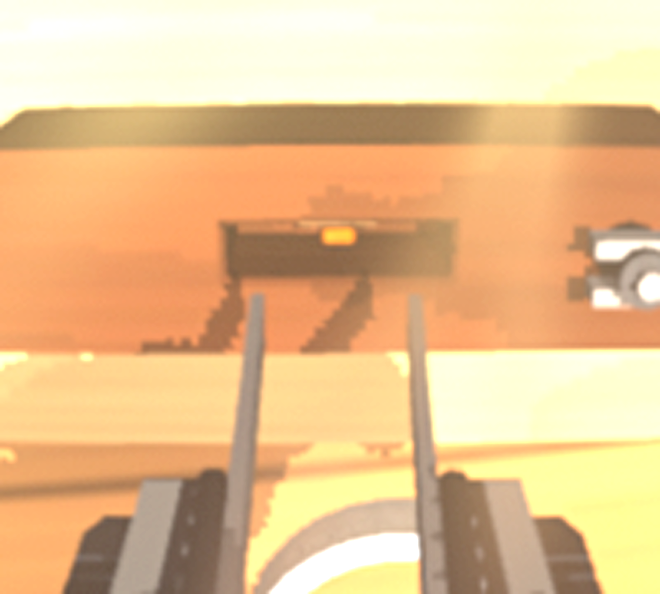

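```bash
python3 - <<'E'
from h import *
c=pickle.load(open("pics/w4.pkl","rb"));T=c["T"]
A=lambda x,y:(220+x/3.3-.35,150+y/3.3-.35)
f=lambda x,y,z:wonz(c,T,*A(x,y),z)
iy=lambda p:(T[:3,:3].T@(p-T[:3,3])).round(4)  # tool coords
tz=T[2,3]-.0755
for n,x,y,z in(("tipL",249,294,tz),("tipL2",264,294,tz),("tipR",408,294,tz),("tipR2",424,294,tz),("mTL",220,221,.071),("mTR",457,219,.071),("mBR",452,277,.071),("mBL",230,278,.071),("glueL",321,235,.041),("glueR",356,235,.041),("pegfront top",300,222,.043)):print(n,f(x,y,z).round(4),iy(f(x,y,z)))
E
```

```text
tipL [0.6364 0.027  0.1198] [-0.007   0.0755 -0.0166]
tipL2 [0.6361 0.0242 0.1198] [-0.007   0.0755 -0.0137]
tipR [ 0.6333 -0.0031  0.1198] [-0.007   0.0755  0.0137]
tipR2 [ 0.633  -0.0061  0.1198] [-0.007   0.0755  0.0167]
mTL [0.6376 0.0368 0.071 ] [-0.0074  0.1243 -0.0264]
mTR [ 0.6326 -0.0171  0.071 ] [-0.0079  0.1242  0.0277]
mBR [ 0.6188 -0.0149  0.071 ] [0.0061 0.1243 0.027 ]
mBL [0.6238 0.0363 0.071 ] [ 0.0064  0.1243 -0.0245]
glueL [0.6229 0.0154 0.041 ] [ 0.0051  0.1543 -0.0037]
glueR [0.622  0.0066 0.041 ] [0.0051 0.1543 0.0052]
pegfront top [0.6274 0.0203 0.043 ] [ 0.001   0.1523 -0.0089]
```

Emit:
move_arm --deltas '[[[0.0008,0.01,0.001],0,0.59],[[0,0.01,0],0,0.59],[[0,0.01,0],0,0.59],[[0,0.012,0],0,0.59],[[0,0,0],0,0.59],[[0,0,0],0,0.59],[[0,0,0],0,0.59]]'

```text
clock: 8.5
position: [0.6284, 0.0097, 0.1536]
orientation: [-1.571, 0.001, 3.039]
contact_force: [0.5, -0.3, -0.0]
finger_gap: 0.0351
```

```bash
python3 snap.py w5; python3 - <<'E'
from h import *
c=pickle.load(open("pics/w5.pkl","rb"))
a=cv2.resize(c["pixels"][170:270,250:390,::-1],None,fx=5,fy=5,interpolation=cv2.INTER_CUBIC)
cv2.imwrite("pics/crop5.png",cv2.convertScaleAbs(a,alpha=1.5,beta=20))
E
```

```text
8.5 [0.62836163 0.00973427 0.15359119] [-1.57102547e+00  5.50017057e-04  3.03886759e+00]
```

View pics/crop5.png

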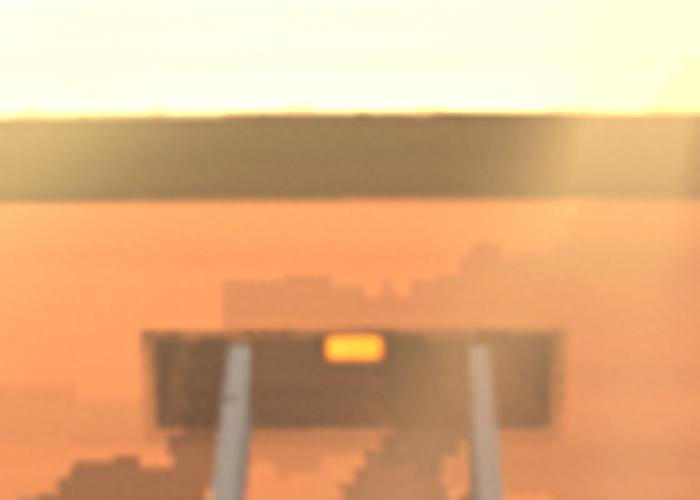

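```bash
python3 - <<'E'
from h import *
c=pickle.load(open("pics/w5.pkl","rb"));T=c["T"]
A=lambda x,y:(250+x/5-.4,170+y/5-.4)
def g(n,x,y,z):
    p=wonz(c,T,*A(x,y),z);print(n,(T[:3,:3].T@(p-T[:3,3])).round(4))
tz=T[2,3]-.0755;print(tz)
for a in(("tipL",239,344,tz),("tipR",481,344,tz),("mTL",143,332,.071),("mTR",564,330,.071),("mBR",555,429,.071),("mBL",155,429,.071),("glue",354,348,.041)):g(*a)
E
```

```text
0.07809119459082768
tipL [-0.0073  0.0755 -0.0151]
tipR [-0.0072  0.0755  0.0152]
mTL [-0.0064  0.0826 -0.0281]
mTR [-0.0067  0.0826  0.0265]
mBR [0.0072 0.0826 0.0258]
mBL [ 0.0072  0.0826 -0.027 ]
glue [ 0.0065  0.1126 -0.0007]
```

Emit:
move_arm --deltas '[[[0.0016,0,-0.0007],0,0.59],[[0,0,0],0,0.59],[[0,0,0],0,0.59],[[0,0.002,0],0,0.59],[[0,0.002,0],0,0.59],[[0,0.002,0],0,0.59],[[0,0,0],0,0.59],[[0,0,0],0,0.59]]'

```text
clock: 9.35
position: [0.6265, 0.0105, 0.1472]
orientation: [-1.571, -0.0, 3.039]
contact_force: [-0.0, -0.7, -0.6]
finger_gap: 0.0353
```

Emit:
move_arm --deltas '[[[0,0.0015,0],0,0.59],[[0,0.0015,0],0,0.59],[[0,0.0015,0],0,0.59],[[0,0,0],0,0.59]]'

```text
clock: 9.75
position: [0.6264, 0.0105, 0.1425]
orientation: [-1.571, -0.0, 3.039]
contact_force: [-0.8, -0.3, -0.8]
finger_gap: 0.0352
```

Emit:
move_arm --deltas '[[[0,0.002,0],0,0.59],[[0,0.002,0],0,0.59],[[0,0.002,0],0,0.59],[[0,0,0],0,0.59]]'

```text
clock: 10.15
position: [0.6264, 0.0104, 0.1364]
orientation: [-1.571, -0.001, 3.039]
contact_force: [0.3, 1.1, -0.4]
finger_gap: 0.0352
```

Emit:
move_arm --deltas '[[[0,0.002,0],0,0.59],[[0,0.002,0],0,0.59],[[0,0.002,0],0,0.59],[[0,0.002,0],0,0.59],[[0,0.002,0],0,0.59],[[0,0,0],0,0.59]]'

```text
clock: 10.75
position: [0.6264, 0.0105, 0.1264]
orientation: [-1.571, -0.001, 3.039]
contact_force: [-0.5, 0.5, -0.6]
finger_gap: 0.0352
```

Emit:
move_arm --deltas '[[[0,0.002,0],0,0.59],[[0,0.002,0],0,0.59],[[0,0.002,0],0,0.59],[[0,0.002,0],0,0.59],[[0,0.002,0],0,0.59],[[0,0,0],0,0.59]]'

```text
clock: 11.35
position: [0.6263, 0.0104, 0.1164]
orientation: [-1.571, -0.001, 3.039]
contact_force: [-0.2, 0.4, -0.6]
finger_gap: 0.0349
```

Emit:
move_arm --deltas '[[[0,0.001,0],0,0.59],[[0,0.001,0],0,0.59],[[0,0.001,0],0,0.59],[[0,0,0],0,0.59]]'

```text
clock: 11.75
position: [0.6265, 0.0104, 0.1136]
orientation: [-1.571, -0.0, 3.039]
contact_force: [-0.5, 0.5, -0.3]
finger_gap: 0.0349
```

Emit:
move_arm --deltas '[[[0,0.001,0],0,0.59],[[0,0.001,0],0,0.59],[[0,0,0],0,0.59]]'

```text
clock: 12.05
position: [0.6264, 0.0105, 0.1116]
orientation: [-1.571, -0.0, 3.039]
contact_force: [-0.8, -0.8, -0.2]
finger_gap: 0.0349
```

Emit:
move_arm --deltas '[[[0,0.001,0],0,0.59],[[0,0,0],0,0.6],[[0,0,0],0,0.61],[[0,0,0],0,0.62],[[0,0,0],0,0.63],[[0,0,0],0,0.64],[[0,0,0],0,0.66],[[0,0,0],0,0.68],[[0,0,0],0,0.7],[[0,0,0],0,0.7]]' --squeeze 20

```text
clock: 13.05
position: [0.6266, 0.0104, 0.1108]
orientation: [-1.571, 0.0, 3.039]
contact_force: [0.7, -0.3, 0.4]
finger_gap: 0.0322
```

Emit:
move_arm --deltas '[[[0,0,0],0,0.7],[[0,0,0],0,0.7],[[0,0,0],0,0.7],[[0,0,0],0,0.7]]' --squeeze 38

```text
clock: 13.45
position: [0.6266, 0.0105, 0.1108]
orientation: [-1.571, 0.0, 3.039]
contact_force: [0.8, -0.2, -0.9]
finger_gap: 0.032
```

Emit:
move_arm --deltas '[[[0,0,0],0,0.7],[[0,0,0],0,0.7],[[0,0,0],0,0.7],[[0,0,0],0,0.7]]' --squeeze 54

```text
clock: 13.85
position: [0.6266, 0.0104, 0.1108]
orientation: [-1.571, 0.0, 3.039]
contact_force: [0.4, -1.8, -0.5]
finger_gap: 0.0316
```

Emit:
move_arm --deltas '[[[0,-0.0005,0],0,0.7],[[0,-0.0005,0],0,0.7],[[0,-0.001,0],0,0.7],[[0,-0.001,0],0,0.7],[[0,-0.001,0],0,0.7]]'

```text
clock: 14.35
position: [0.6265, 0.0105, 0.1147]
orientation: [-1.571, -0.0, 3.039]
contact_force: [1.6, -0.0, -4.7]
finger_gap: 0.0315
```

Emit:
move_arm --deltas '[[[0,-0.001,0],0,0.7],[[0,-0.001,0],0,0.7],[[0,-0.001,0],0,0.7],[[0,-0.001,0],0,0.7],[[0,-0.001,0],0,0.7],[[0,-0.001,0],0,0.7],[[0,-0.001,0],0,0.7],[[0,-0.001,0],0,0.7]]'

```text
clock: 15.15
position: [0.6265, 0.0105, 0.1229]
orientation: [-1.571, -0.0, 3.039]
contact_force: [0.2, 0.4, -0.5]
finger_gap: 0.0318
```

Emit:
move_arm --deltas '[[[0,-0.003,0],0,0.7],[[0,-0.003,0],0,0.7],[[0,-0.004,0],0,0.7],[[0,-0.004,0],0,0.7],[[0,-0.004,0],0,0.7],[[0,-0.004,0],0,0.7],[[0,-0.004,0],0,0.7],[[0,-0.006,0],0,0.7],[[0,-0.008,0],0,0.7],[[0,-0.01,0],0,0.7],[[0,-0.01,0],0,0.7],[[0,-0.01,0],0,0.7],[[0,0,0],0,0.7]]'

```text
clock: 16.45
position: [0.6275, 0.0106, 0.1948]
orientation: [-1.571, 0.003, 3.039]
contact_force: [-0.1, 0.2, -1.5]
finger_gap: 0.0317
```

```bash
python3 snap.py w6; python3 - <<'E'
from h import *
c=pickle.load(open("pics/w6.pkl","rb"))
a=cv2.resize(c["pixels"][150:330,220:420,::-1],None,fx=3,fy=3,interpolation=cv2.INTER_CUBIC)
cv2.imwrite("pics/crop6.png",cv2.convertScaleAbs(a,alpha=1.3,beta=10))
E
```

```text
16.45 [0.62747159 0.01063492 0.19480351] [-1.57130094  0.00305764  3.03872813]
```

View pics/crop6.png

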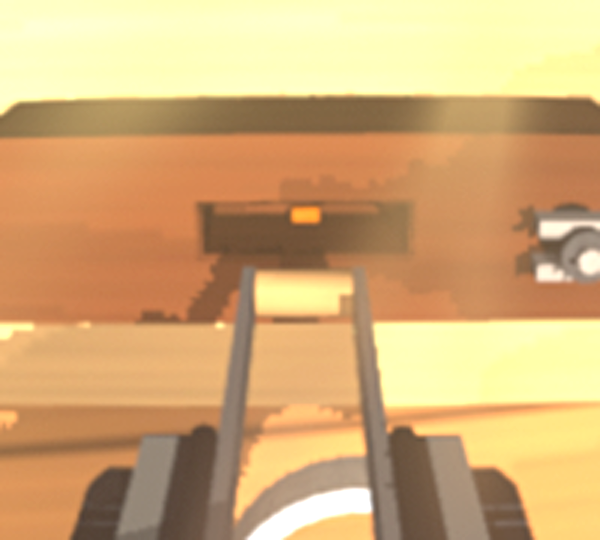

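Peg held between the jaws at crop (303,293); the mortise shows only glue left. On to the tray.

Emit:
move_arm --deltas '[[[0,-0.01,0],0,0.7],[[0.005,-0.01,0.006],0,0.7],[[0.0135,0,0.0149],0,0.7],[[0.0169,0,0.0194],0,0.7],[[0.0169,0,0.0194],0,0.7],[[0.0169,0,0.0194],0,0.7],[[0.0169,0,0.0194],0,0.7],[[0.0169,0,0.0194],0,0.7],[[0.0169,0,0.0194],0,0.7],[[0.0169,0,0.0194],0,0.7],[[0.0169,0,0.0194],0,0.7],[[0.01,0,0.012],0,0.7],[[0.005,0,0.006],0,0.7],[[0,0,0],0,0.7],[[0,0,0],0,0.7]]'

```text
clock: 18.0
position: [0.4394, -0.1648, 0.2131]
orientation: [-1.571, 0.001, 3.039]
contact_force: [-0.4, -0.6, -0.5]
finger_gap: 0.0313
```

```bash
python3 snap.py w7
```

```text
18.0 [ 0.43943507 -0.16480788  0.21313016] [-1.57107306e+00  9.09052795e-04  3.03925972e+00]
```

View pics/w7.png

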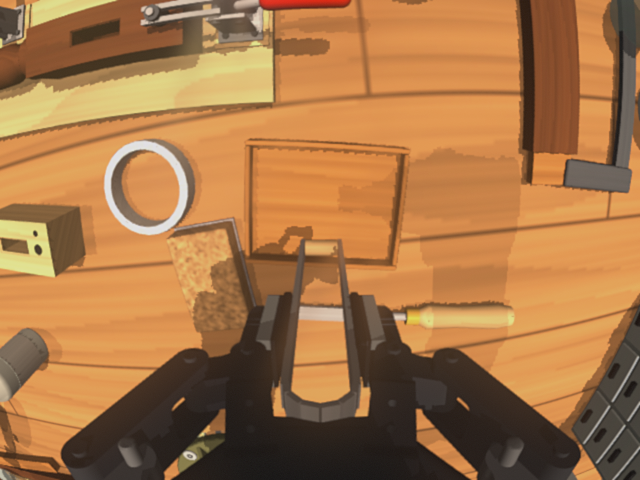

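```bash
python3 - <<'E'
from h import *
c=pickle.load(open("pics/w7.pkl","rb"));T=c["T"]
P=np.array([wonz(c,T,*p,.024) for p in((247,139),(410,150),(397,269),(245,264))]);print(P.round(3),P.mean(0))
print((T[:3,:3].T@(P.mean(0)-T[:3,3])).round(4),np.linalg.norm(P[0]-P[1]),np.linalg.norm(P[1]-P[2]))
E
```

```text
[[ 0.508 -0.105  0.024]
 [ 0.483 -0.25   0.024]
 [ 0.367 -0.233  0.024]
 [ 0.388 -0.084  0.024]] [ 0.43646997 -0.16795105  0.024     ]
[0.0028 0.1891 0.0035] 0.14788017224944378 0.11769467292106135
```

Emit:
move_arm --deltas '[[[0.0015,0.006,0.0015],0,0.7],[[0.0015,0.012,0.0015],0,0.7],[[0,0.012,0],0,0.7],[[0,0.012,0],0,0.7],[[0,0.012,0],0,0.7],[[0,0.012,0],0,0.7],[[0,0.012,0],0,0.7],[[0,0.012,0],0,0.7],[[0,0.012,0],0,0.7],[[0,0.008,0],0,0.7],[[0,0.006,0],0,0.7],[[0,0.004,0],0,0.7],[[0,0.003,0],0,0.7],[[0,0.002,0],0,0.7],[[0,0,0],0,0.7],[[0,0,0],0,0.7]]'

```text
clock: 19.65
position: [0.4357, -0.1681, 0.088]
orientation: [-1.571, 0.0, 3.039]
contact_force: [0.2, -0.5, -0.5]
finger_gap: 0.0314
```

Emit:
move_arm --deltas '[[[0,0.001,0],0,0.7],[[0,0.001,0],0,0.7],[[0,0,0],0,0.7]]'

```text
clock: 19.95
position: [0.4355, -0.168, 0.0858]
orientation: [-1.571, 0.0, 3.039]
contact_force: [0.0, 0.8, -1.5]
finger_gap: 0.0317
```

Emit:
move_arm --deltas '[[[0,0.001,0],0,0.7],[[0,0.0005,0],0,0.7],[[0,0,0],0,0.7]]'

```text
clock: 20.25
position: [0.4355, -0.168, 0.0842]
orientation: [-1.571, -0.0, 3.039]
contact_force: [-0.4, -0.5, -0.8]
finger_gap: 0.0314
```

Emit:
move_arm --deltas '[[[0,0.0005,0],0,0.7],[[0,0.0005,0],0,0.7],[[0,0,0],0,0.7]]'

```text
clock: 20.55
position: [0.4355, -0.168, 0.0832]
orientation: [-1.571, -0.0, 3.039]
contact_force: [-0.3, 0.2, -0.8]
finger_gap: 0.0317
```

Emit:
move_arm --deltas '[[[0,0.0005,0],0,0.7],[[0,0.0005,0],0,0.7],[[0,0,0],0,0.7]]'

```text
clock: 20.85
position: [0.4357, -0.168, 0.0826]
orientation: [-1.571, 0.0, 3.039]
contact_force: [-1.0, 0.7, 4.1]
finger_gap: 0.0316
```

Emit:
move_arm --deltas '[[[0,0.0005,0],0,0.7],[[0,0.0005,0],0,0.7],[[0,0,0],0,0.7]]'

```text
clock: 21.15
position: [0.4359, -0.168, 0.0819]
orientation: [-1.57, 0.001, 3.039]
contact_force: [-1.4, 0.9, 7.3]
finger_gap: 0.0317
```

Emit:
move_arm --deltas '[[[0,-0.001,0],0,0.7],[[0,0,0],0,0.65],[[0,0,0],0,0.63],[[0,0,0],0,0.62],[[0,0,0],0,0.61],[[0,0,0],0,0.6],[[0,0,0],0,0.59],[[0,0,0],0,0.59],[[0,-0.002,0],0,0.59],[[0,-0.004,0],0,0.59],[[0,-0.006,0],0,0.59],[[0,-0.01,0],0,0.59],[[0,-0.02,0],0,0.59],[[0,-0.03,0],0,0.59],[[0,-0.03,0],0,0.59],[[0,-0.03,0],0,0.59],[[0,0,0],0,0.59],[[0,0,0],0,0.59]]' --squeeze 20

```text
clock: 22.95
position: [0.4357, -0.1681, 0.2153]
orientation: [-1.57, 0.002, 3.039]
contact_force: [-0.5, 0.5, -1.3]
finger_gap: 0.035
```

```bash
python3 snap.py w8; python3 - <<'E'
from h import *
c=pickle.load(open("pics/w8.pkl","rb"))
a=cv2.resize(c["pixels"][120:420,170:470,::-1],None,fx=2,fy=2)
cv2.imwrite("pics/crop8.png",a)
E
```

```text
22.95 [ 0.43568947 -0.16807939  0.21527686] [-1.57003445e+00  1.93783320e-03  3.03867054e+00]
```

View pics/crop8.png

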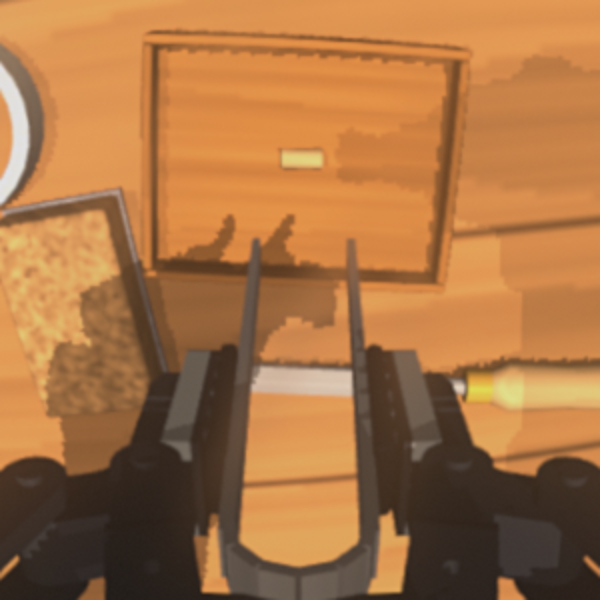

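Emit:
move_arm --deltas '[[[0,0,0],3.1,0.59],[[0.0022,0,-0.017],0,0.59],[[0.00435,0,-0.034],0,0.59],[[0.00435,0,-0.034],0,0.59],[[0.00435,0,-0.034],0,0.59],[[0.00435,0,-0.034],0,0.59],[[0.00435,0,-0.034],0,0.59],[[0.00435,0,-0.034],0,0.59],[[0.00435,0,-0.034],0,0.59],[[0.00435,0,-0.034],0,0.59],[[0.00435,0,-0.034],0,0.59],[[0.0022,0,-0.017],0,0.59],[[0,0,0],0,0.59],[[0,0,0],0,0.59],[[0,0,0],0,0.59]]'

```text
clock: 24.5
position: [0.4454, 0.1732, 0.2137]
orientation: [-1.569, -0.001, 2.983]
contact_force: [-0.4, 0.1, -2.1]
finger_gap: 0.0349
```

Emit:
move_arm --deltas '[[[-0.0003,0.008,-0.0015],0,0.59],[[0,0.015,0],0,0.59],[[0,0.015,0],0,0.59],[[0,0.012,0],0,0.59],[[0,0.008,0],0,0.59],[[0,0.006,0],0,0.59],[[0,0,0],0,0.59],[[0,0,0],0,0.59],[[0,0,0],0,0.59]]'

```text
clock: 25.4
position: [0.4465, 0.1762, 0.1507]
orientation: [-1.571, 0.001, 2.985]
contact_force: [0.5, 0.2, -0.9]
finger_gap: 0.035
```

```bash
python3 snap.py w9; python3 - <<'E'
from h import *
c=pickle.load(open("pics/w9.pkl","rb"))
a=cv2.resize(c["pixels"][170:290,240:400,::-1],None,fx=4.5,fy=4.5,interpolation=cv2.INTER_CUBIC)
cv2.imwrite("pics/crop9.png",a)
E
```

```text
25.4 [0.44648116 0.17621466 0.15074603] [-1.57125399e+00  7.86247871e-04  2.98462413e+00]
```

View pics/crop9.png

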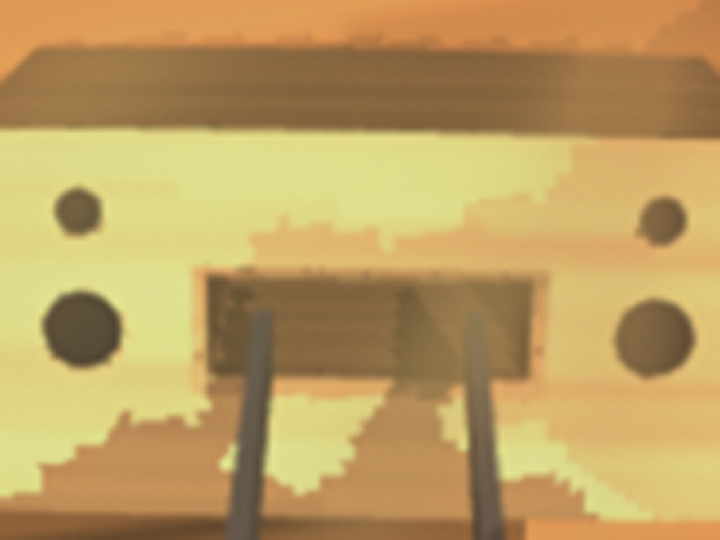

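```bash
python3 - <<'E'
from h import *
c=pickle.load(open("pics/w9.pkl","rb"));T=c["T"]
A=lambda x,y:(240+x/4.5-.4,170+y/4.5-.4)
def g(n,x,y,z):
    p=wonz(c,T,*A(x,y),z);print(n,(T[:3,:3].T@(p-T[:3,3])).round(4))
tz=T[2,3]-.0755
for a in(("tipL",261,312,tz),("tipR",475,314,tz),("oTL",193,270,.065),("oTR",549,272,.065),("oBR",546,391,.065),("oBL",196,391,.065),("iTL",207,277,.063),("iTR",533,280,.063),("iBR",530,380,.063),("iBL",210,376,.063)):g(*a)
E
```

```text
tipL [-0.0069  0.0755 -0.015 ]
tipR [-0.0066  0.0755  0.0149]
oTL [-0.0097  0.0858 -0.0255]
oTR [-0.0094  0.0857  0.0262]
oBR [0.0093 0.0857 0.0265]
oBL [ 0.0093  0.0858 -0.0257]
iTL [-0.0079  0.0878 -0.0236]
iTR [-0.0075  0.0877  0.0241]
iBR [0.0083 0.0877 0.0242]
iBL [ 0.0077  0.0878 -0.0237]
```

Emit:
move_arm --deltas '[[[0.001,0,0],0,0.59],[[0,0.003,0],0,0.59],[[0,0.003,0],0,0.59],[[0,0.003,0],0,0.59],[[0,0.003,0],0,0.59],[[0,0.003,0],0,0.59],[[0,0,0],0,0.59]]'

```text
clock: 26.15
position: [0.4449, 0.1761, 0.1348]
orientation: [-1.57, -0.001, 2.985]
contact_force: [-0.5, -1.0, -0.8]
finger_gap: 0.0352
```

Emit:
move_arm --deltas '[[[0,0.004,0],0,0.59],[[0,0.005,0],0,0.59],[[0,0.005,0],0,0.59],[[0,0.005,0],0,0.59],[[0,0.005,0],0,0.59],[[0,0.005,0],0,0.59],[[0,0.005,0],0,0.59],[[0,0.004,0],0,0.59],[[0,0.003,0],0,0.59],[[0,0,0],0,0.59]]'

```text
clock: 27.15
position: [0.445, 0.1761, 0.0939]
orientation: [-1.57, -0.001, 2.985]
contact_force: [0.5, 1.4, -0.3]
finger_gap: 0.035
```

Emit:
move_arm --deltas '[[[0,0.001,0],0,0.59],[[0,0.001,0],0,0.59],[[0,0.0005,0],0,0.59],[[0,0,0],0,0.59]]'

```text
clock: 27.55
position: [0.4452, 0.1762, 0.0918]
orientation: [-1.571, 0.0, 2.985]
contact_force: [-0.3, 0.4, -1.0]
finger_gap: 0.0351
```

Emit:
move_arm --deltas '[[[0,0.0005,0],0,0.59],[[0,0.0005,0],0,0.59],[[0,0,0],0,0.59]]'

```text
clock: 27.85
position: [0.4451, 0.1762, 0.0908]
orientation: [-1.571, -0.0, 2.985]
contact_force: [0.0, -0.0, -0.3]
finger_gap: 0.0347
```

Emit:
move_arm --deltas '[[[0,0.0004,0],0,0.59],[[0,0,0],0,0.58],[[0,0,0],0,0.57],[[0,0,0],0,0.56],[[0,0,0],0,0.55],[[0,0,0],0,0.53],[[0,0,0],0,0.5],[[0,0,0],0,0.4],[[0,0,0],0,0.2],[[0,0,0],0,0],[[0,0,0],0,0],[[0,0,0],0,0],[[0,0,0],0,0],[[0,0,0],0,0]]'

```text
clock: 29.25
position: [0.4452, 0.1762, 0.0904]
orientation: [-1.571, 0.0, 2.985]
contact_force: [-0.9, -0.5, -0.3]
finger_gap: 0.0855
```

Emit:
move_arm --deltas '[[[0,-0.01,0],0,0],[[0,-0.02,0],0,0],[[0,-0.02,0],0,0],[[0,-0.02,0],0,0],[[0,-0.02,0],0,0],[[0,-0.02,0],0,0],[[0,-0.03,0],0,0],[[0,-0.03,0],0,0],[[0,0,0],0,0],[[0,0,0],0,0],[[0,0,0],0,0]]'

```text
clock: 30.35
position: [0.4447, 0.1759, 0.26]
orientation: [-1.57, -0.001, 2.985]
contact_force: [0.4, 0.1, 0.0]
finger_gap: 0.0857
```

```bash
python3 snap.py w10; python3 snap.py t10 top; python3 - <<'E'
from h import *
d=pickle.load(open("pics/w10.pkl","rb"));T=d["T"];t=pickle.load(open("pics/t10.pkl","rb"));t0=pickle.load(open("pics/top0.pkl","rb"))
# grey bow pixels near its expected place
def bow(c,z):
    u,v=wproj(c,c["T"],np.array([.447,.1745,z])).astype(int);p=c["pixels"][v-22:v+22,u-30:u+30].astype(int)
    m=((p.max(2)-p.min(2))<35)&(p.min(2)>95);ys,xs=np.nonzero(m);a,b=xs.mean()+u-30,ys.mean()+v-22
    return len(xs),wonz(c,c["T"],a,b,z).round(4)
print("bow before",bow(pickle.load(open("pics/w2.pkl","rb")),.155),"now",bow(d,.155))
D=np.abs(t["pixels"].astype(int)-t0["pixels"]).max(2)
for n,(u,v) in dict(tongs=(254,286),peg=(318,216),tray=(383,292),mallet=(151,258),chisel=(410,342),tape=(319,276),sander=(338,315),rail=(475,240),tin=(423,202),glue=(205,353)).items():print(n,(D[v-20:v+20,u-25:u+25]>40).sum(),end="; ")
h=cv2.cvtColor(t["pixels"],cv2.COLOR_RGB2HSV)[265:320,355:412];m=(h[...,1]<140)&(h[...,2]>150);ys,xs=np.nonzero(m);print("\npale in tray",len(xs),onz(t,xs.mean()+355,ys.mean()+265,.012) if len(xs) else"")
E
```

```text
30.35 [0.44466336 0.17590154 0.25995149] [-1.57014968e+00 -8.58739912e-04  2.98473810e+00]
30.4 [0.44460049 0.17592496 0.25969935] [-1.57000365e+00 -1.39278440e-03  2.98477255e+00]
bow before (132, array([0.4497, 0.1809, 0.155 ])) now (141, array([0.4498, 0.1823, 0.155 ]))
tongs 1298; peg 5; tray 11; mallet 0; chisel 0; tape 0; sander 0; rail 0; tin 0; glue 948; 
pale in tray 17 [ 0.44053157 -0.16728953  0.012     ]
```

```bash
python3 -c "
from station import robot
print(robot.finish_job())"
```

```text
the job is handed in; nothing more can be done
None
```

The peg stub is out of the mortise and in the parts tray, and the tongs are back upright in their slot. I handed the job in at about 30 s of the 61 s limit; no verdict was reported.

- **Drawing the peg:** No load on the arm above noise (about 1 N) showed on the way down into the mortise. I squeezed with 54 N, which works out at roughly 8 to 10 N per jaw. The glue let go at about 5 N of pull.
- **Tray:** I lowered the peg, still held, until it touched the tray floor at about 7 N, then opened the jaws. The close picture afterwards and the last top view both show it near the tray's middle, about (0.44, -0.167).
- **Tongs:** They went back to within about half a millimetre of where I picked them up. The last wrist picture puts the bow within about 1.5 mm of its first position.
- **Bystanders:** Comparing top views before and after, the mallet, chisel, tape, sander, rail and tin have not moved. The arm hid the glue bottle in the last picture, so I couldn't check it; no contact was felt near it.

I had used all 12 picture views by then, so the final checks were by numbers only.

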